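Open a bolted, overlapped two-leaf tool chest

ROBOT

A 6-joint arm with a two-finger parallel gripper is mounted at the origin on the work surface. World frame = base frame: x ahead of the robot, y to its left, z up, the work surface at z = 0. Lengths are in m, angles in rad, forces in N, time in s.
With the tool pointing down it reaches from about 0.35 to 0.975 m from the base axis. Payload 4.9 kg.
Tool frame: the origin (TCP) lies on the mounting face of the last link; the fingertips stand 173 mm ahead of it and the grasp point (between the pads) lies 155 mm ahead of it; z points along the fingers, y is the line along which they close (so a half turn about z gives the same grasp; the last joint's range is limited). The gripper opens to 85 mm and grips with 20 to 120 N. Pads are 22 mm wide; open, the fingers measure 114 mm over their backs; the gripper's body (76 mm by 85 mm) begins 54 mm behind the grasp point. The pads swing forward as they close: fully open they stand 13 mm farther back than shut.
Start: joints at [-1.437, 0.053, 1.613, -0, 1.476, -0.119], TCP at [0.156, -0.605, 0.405] pointing down, gripper open.
Joint ranges: [-3.01, 3.01], [-1.01, 2.22], [0.06, 2.58], [-1.02, 4.17], [0.09, 2.62], [-3.14, 3.14]. Speed limits (rad/s): [2.57, 2.57, 3.14, 3.14, 3.14, 3.14].

INTERFACE

Orientations are given as a rotation vector (axis times angle).
In Python, from station import monitor, eyes, finish_job gives the robot as it stands. The module is installed in compiled form; this text tells all that it offers.
- The arm moves only by the tool step_arm, never from a script. Its argument "commands" is a list of rows, each a list of 3 entries, a list of its own where there are three numbers: the opening in per cent of the stroke, from 0 (shut) to 100 (fully open), then the shift along the tool's x, y, z in mm, then the turn about the tool's z in degrees. In form: [[hand, [x, y, z], yaw], ...]. A call has 1 to 12 rows; each row is the pose to reach, as a shift and turn from the pose commanded when the call began, along the tool's axes at that moment; what a row does not reach only later rows make up. A row lasts 1/8 s, in which the tool goes at most 62.5 mm and 10.7 degrees, less where a joint would pass 70% of its speed; a pose out of reach is approached as far as the arm can. A call with a gripper value outside its range is refused whole. The fingers move at their own pace and stop on an object; "squeeze" is the grip in N (left out, the last holds). Time passes only in rows, so rows that repeat a pose let the fingers close. It gives the time, the measured TCP pose, the force, the opening and the grip force at its end, in the units of the state.
- monitor.get_obs(): the state, without advancing time (a new reading comes with each control period).
- eyes.get_image(name): name is "scene" or "top" or "wrist"; returns the picture (400x640x3 uint8, red, green, blue); there is no depth.
- eyes.camera_info(name): a dict with "camera_matrix" (3x3 intrinsics, pixels), "extrinsics" (4x4, takes a point from camera to world coordinates). Camera axes: x right, y down, z forward; pixel columns grow to the right and rows downward; lengths in m; the calibration is good to about 2 mm. The wrist camera is an equidistant fisheye: a pixel r from the principal point sees the ray r / f radians off the axis. A picture is of the moment at which its call begins: read the wrist's pose just before it. camera_info takes no time and is no camera call; for the wrist camera it gives the pose at the moment of the call.
- finish_job(): hands the job in; it is judged then, once.
The state is a dict: "t": time; "q": joint angles; "dq": joint speeds; "effort": joint torques, N m; "tool_pos": TCP position; "tool_rot": TCP orientation; "contact_force": force on the tool from outside, world axes, zero at the start; "wrist_torque": the same for the moment, N m; "opening": finger opening in m; "grip_force": force on a finger pad.
Only numpy, scipy, OpenCV 4.12 (cv2) and the standard library are available. Lean on these libraries where they do the work, as an engineer would, in place of code of your own. Each camera call takes 0.05 s, during which the arm holds its last target. There are 200 camera calls.

TASK

Open both leaves of the sloping tool chest so that its whole inside can be reached. Draw the bolt and swing the bolted leaf back well past upright first, then get under the bare edge of the plain leaf that it covered and swing that one back well past upright too. Do not let the leaves slam, and leave the hammer, the wire brush and the paint tin where they lie.

Things in the scene. Friction and masses are not known exactly. Their poses are not given: they have to be found in the camera images.
- chest: Grey steel tool chest on a stand, 250 by 334 mm, leaning so that its mouth slopes 20 deg down towards the robot; origin on the bench under the mouth's centre. Two red leaves, each 12 mm thick and 196 mm long up the slope, close the mouth, hinged at its right (main leaf) and left (plain leaf) ends. It is 100 mm deep inside, with nothing in the way in the upper 75 mm
- deck: The chest's fixed mouth: origin at its centre on the shut leaves' underside, 150 mm over the bench; x up the slope, y left, z squarely out. Clear opening x -105..101, y +-155 mm. The rim is at z 12 mm, like the shut leaves' outer faces. Hinge axes run along x at y -155 (main), +155 (plain), z 12; seam at y 0. Steel keeper over the bolt: x 105..125, y -67..-23, up to z 32
- main_leaf (a joint): Angle (rad) of the bolted leaf (right): 0 shut, grows as it rises, stop 2.6. 151 mm wide, about 0.35 kg. A yellow strip on its outer face (42 wide, 6 thick) reaches to 177 mm from the hinge and covers the plain leaf's last 22 mm, 2.5 mm above it. Stiff hinge (about 0.45 N m besides the weight): stays where it is left. Held shut by the bolt
- plain_leaf (a joint): Angle (rad) of the plain leaf (left, grey patch, no handle): 0 shut, grows as it rises, stop 2.6. 155 mm from hinge to free edge, about 0.35 kg, the same stiff hinge (about 5 N at the edge lifts it); stays where it is left. Cannot rise while the main leaf is shut over it
- bolt (a joint): Travel (m) of the bolt on the main leaf: 0 fully in the keeper (up the slope), 0.040 fully drawn; it slides down the slope, towards the robot, along the leaf, and is clear of the keeper beyond 0.022. About 3 N of friction; stays where it is left. It starts anywhere in the first 6 mm
- bolt_grip (a point): Middle of the bolt's black grip: an upright block 12 mm thick (deck x, the sliding way), 60 mm wide (deck y) and 32 mm tall (deck z; its foot is 12 mm above the leaf's outer face). At the start it lies near deck x = 55 mm, y = -45 mm
- pull (a point): Middle of the black pull bar on the main leaf: round, 12 mm thick, 70 mm long along the hinge direction, its middle line 36 mm above the leaf's outer face and 115 mm from the hinge, with a post at each end. At the start near deck x = -55 mm, y = -40 mm, z = 48 mm. Moves with the leaf
- main_hinge (a point): Point on the main leaf's hinge axis at mid-length; its axes turn with the leaf (x up the slope, y from the hinge to the free edge, z out of its outer face)
- plain_hinge (a point): Point on the plain leaf's hinge axis at mid-length; its axes turn with the leaf (x up the slope, -y from the hinge to the free edge, z out of its outer face)
- plain_edge (a point): Middle of the lower corner of the plain leaf's free edge (underside, 155 mm from the hinge)
- hammer: Bystander: hammer lying on the bench; its origin is on its underside
- wire_brush: Bystander: brush lying on the bench; its origin is on its underside
- paint_tin: Bystander: green tin, 80 mm across, 110 mm high, standing on the bench; origin at the centre of its foot

How it is judged:
On the way, in this order (a step that is already met when the one before it is completed fails the run):
1. the bolt is drawn clear of its keeper (value of joint bolt above 0.022 m), for 0.1 s.
2. the bolted leaf is swung back well past upright, the plain leaf still down (value of joint main_leaf above 1.7 rad and value of joint plain_leaf below 0.1 rad), for 0.2 s.
3. the plain leaf is swung back well past upright (value of joint plain_leaf above 1.7 rad), for 0.2 s.
At the end, for the whole second after the job is handed in: Both leaves stand open by more than 1.7 rad (97 degrees) and are at rest (value of joint each of main_leaf, plain_leaf above 1.7 rad and velocity of joint main_leaf between -0.1 and 0.1 rad/s and velocity of joint plain_leaf between -0.1 and 0.1 rad/s); the robot touches nothing.
It fails at once if a leaf swings faster than 4 rad/s (slams) (velocity of joint any of main_leaf, plain_leaf above 4 rad/s or velocity of joint any of main_leaf, plain_leaf below -4 rad/s).
It fails at once if the hammer, brush or tin is moved by more than 30 mm (distance of any of hammer, wire_brush, paint_tin from where it was at the start of the episode above 0.03 m).
It also fails if it takes over 72 s, if anything falls off the work surface, if the arm or the gripper's body presses on something with over 40 N, if the wrist force passes 120 N, or if a joint passes its speed limit or range.

## Working session

There is one attempt and no reset: what is moved stays moved. The work goes in short steps, Python scripts to look and compute and a tool call to move; the robot and the scene stay as the last step left them, time stands still between calls to the robot, and variables do not carry over. Pictures are saved under pics/ and viewed, at most 13 in all, crops included, and the job is handed in when it is done.

Besides the shell and the picture viewer there is one more tool, called after ">>>" as name(argument=value, ...) on one line, values as JSON. step_arm: Moves the arm, as the interface text tells. Its arguments: {"type":"object","properties":{"commands":{"type":"array"},"squeeze":{"type":"number"}},"required":["commands"]}

```bash
mkdir -p pics
cat > a.py <<'E'
from station import monitor, eyes
import numpy as np, cv2
from scipy.spatial.transform import Rotation as R
E
python3 - <<'E'
from a import *
o=monitor.get_obs(); print(o)
ims=[]
for n in("scene","top"):
    im=eyes.get_image(n); cv2.imwrite(f"pics/{n}0.png",im[:,:,::-1]); i=eyes.camera_info(n); print(n,i)
    np.savez(n,K=i["camera_matrix"],E=i["extrinsics"],im=im)
E
```

```text
{'t': 0.0, 'q': array([-1.43697809e+00,  5.33437367e-02,  1.61430218e+00, -4.19543648e-06,
        1.47602581e+00, -1.19005955e-01]), 'dq': array([-0.0005143 ,  0.00159241,  0.00025445, -0.00077192,  0.00039195,
        0.00048039]), 'effort': array([-2.14053267e-03, -3.93685806e+01, -3.70177603e+01, -3.23602035e-04,
        7.05950733e-03,  5.14505388e-06]), 'tool_pos': array([ 0.15629642, -0.60485689,  0.40346591]), 'tool_rot': array([-3.11446224e+00, -3.95816966e-01,  3.07261430e-05]), 'contact_force': array([ 1.12512893, -0.35519559, -0.08630865]), 'wrist_torque': array([-0.00826076, -0.05842763, -0.01248036]), 'grip_force': 0.0, 'opening': 0.08552410506212918}
scene {'camera_matrix': array([[449.1798144 ,   0.        , 322.73751249],
       [  0.        , 449.1798144 , 199.88347627],
       [  0.        ,   0.        ,   1.        ]]), 'extrinsics': array([[ 0.88664425,  0.26617254, -0.37817212,  0.96114369],
       [ 0.46220831, -0.48350385,  0.74336229, -0.82073551],
       [ 0.01501495, -0.8338922 , -0.55172307,  0.75477819],
       [ 0.        ,  0.        ,  0.        ,  1.        ]])}
top {'camera_matrix': array([[484.11974482,   0.        , 323.70808623],
       [  0.        , 484.11974482, 190.10582479],
       [  0.        ,   0.        ,   1.        ]]), 'extrinsics': array([[ 0.0038469 , -0.98958575,  0.14389317,  0.34088698],
       [-0.99997712, -0.00300616,  0.00605982, -0.01329974],
       [-0.00556415, -0.14391319, -0.98957467,  1.53057674],
       [ 0.        ,  0.        ,  0.        ,  1.        ]])}
```

View pics/scene0.png

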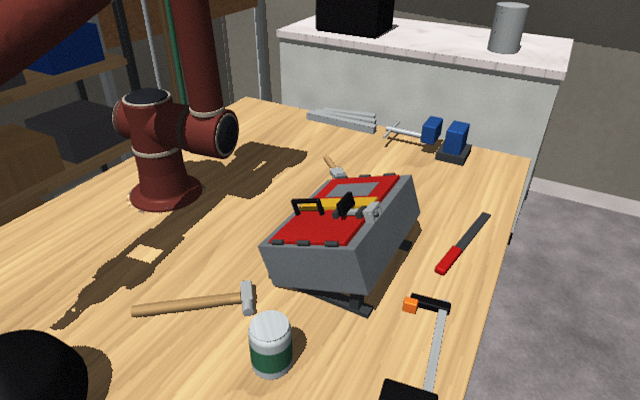

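View pics/top0.png

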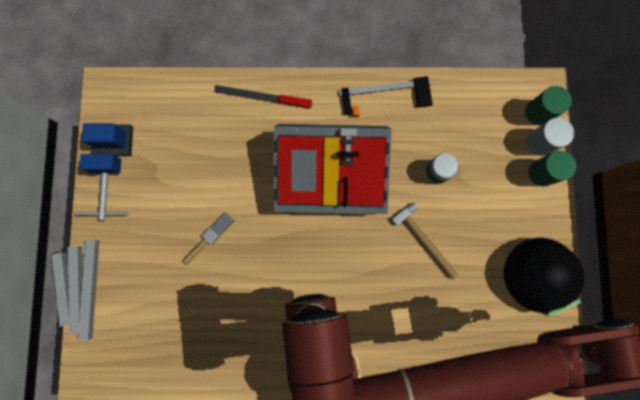

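The top view shows the chest centred near (332,170), red leaves spanning (277–387, 136–206), the yellow strip near x≈330, the bolt grip near (346,155) and the pull at (343,190). The hammer, tin and brush are clear of the chest.

```bash
cat >> a.py <<'E'
def ray(K,E,uv):
    d=E[:3,:3]@np.linalg.solve(K,[uv[0],uv[1],1.]); return E[:3,3],d
def deckR(yaw): return (R.from_euler('z',yaw)*R.from_euler('y',-np.deg2rad(20))).as_matrix()
E
python3 - <<'E'
from a import *
from scipy.optimize import least_squares
def quad(m):
    c=max(cv2.findContours(m,0,2)[0],key=cv2.contourArea); h=cv2.convexHull(c)
    for e in np.linspace(1,20,60):
        a=cv2.approxPolyDP(h,e,True)
        if len(a)==4: return a[:,0].astype(float)
dat={}
for n in("top","scene"):
    d=np.load(n+".npz"); im=d["im"]; hsv=cv2.cvtColor(im,cv2.COLOR_RGB2HSV)
    H,S,V=cv2.split(hsv)
    roi=np.zeros(H.shape,bool)
    if n=="top": roi[120:220,265:400]=1
    else: roi[165:260,258:420]=1
    red=(((H<6)|(H>174))&(S>170)&(V>90)&roi).astype(np.uint8)
    yel=((H>20)&(H<32)&(S>190)&(V>110)&roi).astype(np.uint8)
    q=quad(cv2.morphologyEx(red|yel,cv2.MORPH_CLOSE,np.ones((9,9))))
    print(n,"red",q.tolist(),"yel",quad(yel).tolist()); dat[n]=(d["K"],d["E"],q)
    blk=((V<45)&roi).astype(np.uint8)
    k,l,st,ce=cv2.connectedComponentsWithStats(blk)
    print([ (st[i].tolist(),ce[i].round(1).tolist()) for i in range(1,k) if st[i,4]>15])
# top: order corners by deck (x,y): image up=+x, left=+y ; leaf corners x=+-98 (offset unknown),y=+-155
K,E,q=dat["top"]
q=np.array(q)+0.0
c=q.mean(0); lab=[(np.sign(c[1]-p[1])*98-2,np.sign(c[0]-p[0])*155) for p in q]
def res(p):
    M=deckR(p[2]);o=[]
    for (x,y),uv in zip(lab,q):
        X=M@[x/1e3,y/1e3,.012]+[p[0],p[1],.15]; Y=E[:3,:3].T@(X-E[:3,3]); Y=K@Y; o+=list(Y[:2]/Y[2]-uv)
    return o
s=least_squares(res,[.5,0,0]); print("pose",s.x,"res px",np.round(s.fun,1))
p=s.x
K,E,q=dat["scene"]
for x in(96,-100):
  for y in(155,-155):
    X=deckR(p[2])@[x/1e3,y/1e3,.012]+[p[0],p[1],.15]; Y=K@(E[:3,:3].T@(X-E[:3,3])); print("scene pred",x,y,(Y[:2]/Y[2]).round(1))
o=monitor.get_obs(); print(R.from_rotvec(o["tool_rot"]).as_matrix().round(3))
for n,s in(("top",6),("scene",4)):
    im=np.load(n+".npz")["im"]; im=im[115:220,260:400] if n=="top" else im[160:305,250:425]
    cv2.imwrite(f"pics/{n}c.png",cv2.resize(im[:,:,::-1],None,fx=s,fy=s,interpolation=2)[:600,:800])
a=[cv2.imread(f"pics/{n}c.png") for n in("top","scene")]
E
```

```text
top red [[278.0, 137.0], [384.0, 138.0], [382.0, 205.0], [280.0, 203.0]] yel [[337.0, 137.0], [336.0, 204.0], [324.0, 204.0], [325.0, 138.0]]
[([274, 141, 3, 10, 23], [275.1, 145.1]), ([337, 152, 21, 6, 91], [346.3, 154.4]), ([275, 166, 2, 10, 16], [275.4, 170.8]), ([340, 178, 7, 29, 85], [344.6, 192.3]), ([275, 190, 2, 9, 17], [275.5, 194.2])]
scene red [[398.0, 175.0], [345.0, 245.0], [269.0, 241.0], [333.0, 179.0]] yel [[340.0, 199.0], [334.0, 208.0], [324.0, 208.0], [320.0, 200.0]]
[([337, 192, 18, 26, 270], [344.9, 204.4]), ([292, 199, 32, 16, 210], [307.1, 204.5]), ([399, 240, 13, 11, 98], [405.3, 245.1])]
pose [ 0.60107674 -0.02554901 -0.00720765] res px [-1.3 -0.4  2.1 -0.4  1.7 -0.1 -2.5  0.8]
scene pred 96 155 [398.5 174.1]
scene pred 96 -155 [344.6 242.9]
scene pred -100 155 [331.8 178.6]
scene pred -100 -155 [268.5 241.1]
[[ 0.968  0.25  -0.   ]
 [ 0.25  -0.968  0.002]
 [ 0.    -0.002 -1.   ]]
```

View pics/scenec.png

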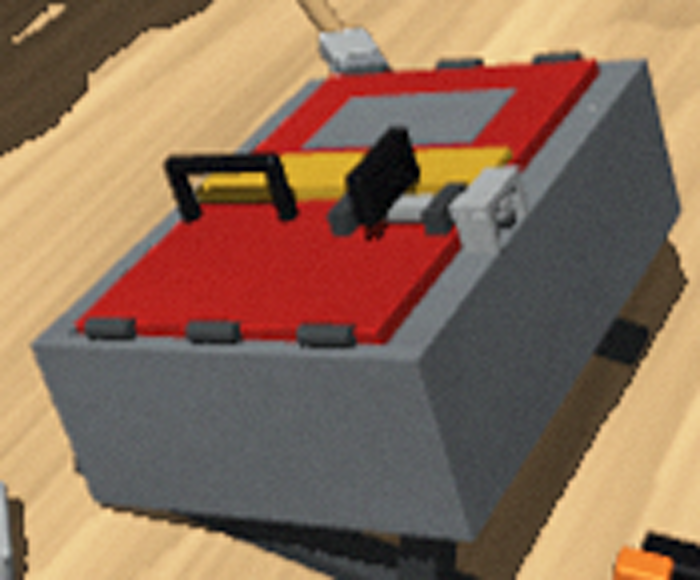

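```bash
python3 -c "
import cv2;a=cv2.imread('pics/topc.png');print(a.shape)"
```

```text
(600, 800, 3)
```

View pics/topc.png

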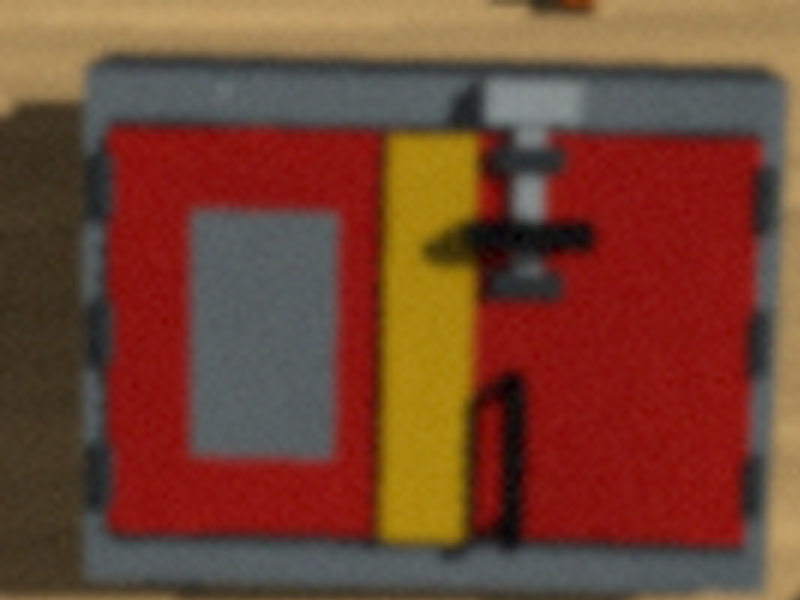

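The two views agree to within 2 px: the chest pose is (0.601,-0.026), yaw -0.4°. In the crops the bolt grip shows at about (346,154) with a low bracket between it and the keeper, and the pull bar sits clear of both. Next I compute the approach.

```bash
cat >> a.py <<'E'
P=np.array([.6011,-.0255,.150]); M=deckR(-.0072)
def D(x,y,z): return M@(np.array([x,y,z])/1e3)+P
def inv(X): return (M.T@(np.asarray(X)-P)*1e3).round(1)
def shift(target,ahead):   # mm in tool axes so that point 'ahead' mm along the tool lies at target
    o=monitor.get_obs(); T=R.from_rotvec(o["tool_rot"]).as_matrix()
    return ((T.T@(target-o["tool_pos"]))*1e3-[0,0,ahead]).round(1)
def where(ahead=173):
    o=monitor.get_obs(); T=R.from_rotvec(o["tool_rot"]).as_matrix()
    print("t",round(o["t"],2),"deck tip",inv(o["tool_pos"]+T[:,2]*ahead/1e3),"F",o["contact_force"].round(1),"tool x ang",np.degrees(np.arctan2(T[1,0],T[0,0])).round(1),"open",o["opening"].round(4))
E
python3 - <<'E'
from a import *
d=np.load("top.npz")
for nm,uv,z in(("grip",(346.3,154.4),48),("bar",(345.3,192),48)):
    c,r=ray(d["K"],d["E"],uv); n=M[:,2]; s=n@(D(0,0,z)-c)/(n@r); print(nm,inv(c+s*r))
where()
print("hover",shift(D(80,-45,90),173)); print("down",shift(D(80,-45,40),173))
E
```

```text
grip [ 51.7 -41.9  48. ]
bar [-55.1 -41.   48. ]Traceback (most recent call last):
  File "<stdin>", line 5, in <module>
  File "a.py", line 15, in where
    print("t",round(o["t"],2),"deck tip",inv(o["tool_pos"]+T[:,2]*ahead/1e3),"F",o["contact_force"].round(1),"tool x ang",np.degrees(np.arctan2(T[1,0],T[0,0])).round(1),"open",o["opening"].round(4))
                                                                                                                                                                                ^^^^^^^^^^^^^^^^^^
AttributeError: 'float' object has no attribute 'round'
```

```bash
sed -i 's/o\["opening"\].round(4)/round(o["opening"],4)/' a.py
python3 - <<'E'
from a import *
where()
print("hover",shift(D(80,-45,90),173))
E
```

```text
t 0.1 deck tip [-386.6 -582.3  226.5] F [-0.1  0.1 -0.2] tool x ang 14.5 open 0.0852
hover [ 606.9 -394.6  -30.5]
```

>>> step_arm(commands=[[0,[60,-40,-30],3],[0,[120,-80,-30],6],[0,[180,-120,-30],9],[0,[235,-155,-30],12],[0,[290,-190,-30],15],[0,[345,-225,-30],15],[0,[400,-260,-30],15],[0,[455,-295,-30],15],[0,[505,-330,-30],15],[0,[560,-365,-30],15],[0,[607,-395,-30],15],[0,[607,-395,-30],15]])

```text
t: 1.6
tool_pos: [0.6465, -0.0684, 0.4338]
tool_rot: [-3.141, 0.011, 0.002]
contact_force: [-0.2, -0.2, 0.7]
opening: -0.0001
grip_force: 0.0
```

Run:
```python
from a import *
where()
print("hover",shift(D(80,-45,90),173)); print("down",shift(D(80,-45,40),173)); print("push",shift(D(35,-45,40),173))
```

```text
t 1.6 deck tip [ 80.7 -42.5  88.6] F [-0.2 -0.2  0.7] tool x ang -0.4 open -0.0001
hover [-1.1  2.5 -1.1]
down [16.   2.5 45.8]
push [-26.2   2.5  61.3]
```

>>> step_arm(commands=[[0,[16,2,23],0],[0,[16,2,46],0],[0,[16,2,46],0],[0,[6,2,50],0],[0,[-5,2,54],0],[0,[-15,2,58],0],[0,[-26,2,61],0],[0,[-28,2,62],0],[0,[-28,2,62],0]])

```text
t: 2.72
tool_pos: [0.6169, -0.0726, 0.3728]
tool_rot: [-3.141, 0.014, 0.001]
contact_force: [0.4, -0.5, 1.0]
opening: 0.0
grip_force: 0.1
```

Run:
```python
from a import *
where()
im=eyes.get_image("scene"); cv2.imwrite("pics/s1.png",cv2.resize(im[120:280,230:430,::-1],None,fx=3,fy=3))
print("up",shift(D(33,-45,100),173)); print("overbar",shift(D(-55,-41,100),158));
```

```text
t 2.73 deck tip [ 32.  -46.9  41.3] F [ 0.4 -0.5  1. ] tool x ang -0.5 open 0.0
up [-19.3  -1.9 -55.6]
overbar [-102.    -5.7  -10.5]
```

View pics/s1.png

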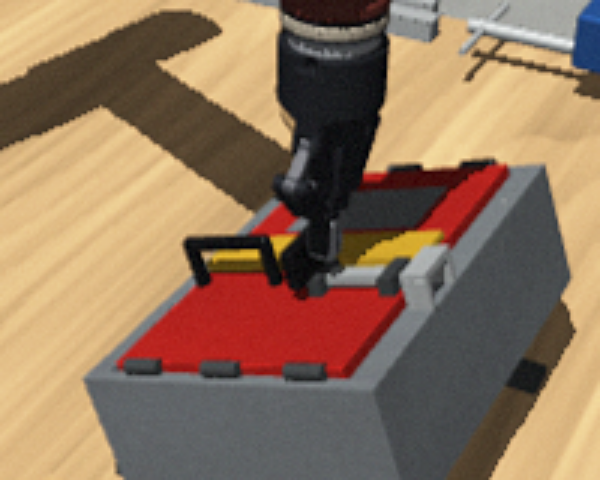

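Run:
```python
from a import *
print("over",shift(D(-55,-40.5,90),158),"at",shift(D(-55,-40.5,48),158))
```

```text
over [-98.6  -6.2  -1.1] at [-84.2  -6.2  38.4]
```

>>> step_arm(commands=[[0,[3,0,-25],0],[30,[-10,0,-50],0],[60,[-55,-6,-40],0],[60,[-98,-6,-20],0],[60,[-98,-6,-1],0],[60,[-91,-6,20],0],[60,[-84,-6,38],0],[60,[-84,-6,38],0],[0,[-84,-6,38],0],[0,[-84,-6,38],0],[0,[-84,-6,38],0],[0,[-84,-6,38],0]], squeeze=25)

```text
t: 4.28
tool_pos: [0.5335, -0.0648, 0.3358]
tool_rot: [-3.138, 0.014, -0.003]
contact_force: [0.7, 5.0, 1.4]
opening: 0.011
grip_force: 25.3
```

Run:
```python
from a import *
where(158)
im=eyes.get_image("scene"); cv2.imwrite("pics/s2.png",cv2.resize(im[120:280,230:430,::-1],None,fx=3,fy=3))
o=monitor.get_obs(); T=R.from_rotvec(o["tool_rot"]).as_matrix()
b=inv(o["tool_pos"]+T[:,2]*.158); h=np.array([-155,12]); v=b[1:]-h; print("r",np.hypot(*v),"ang",np.degrees(np.arctan2(v[1],v[0])))
for th in range(0,76,5):
    c,s=np.cos(np.radians(th)),np.sin(np.radians(th)); y,z=h+[c*v[0]-s*v[1],s*v[0]+c*v[1]]
    print(th,shift(D(b[0],y,z),158))
print(o["grip_force"])
```

```text
t 4.28 deck tip [-53.4 -39.2  49.1] F [0.7 5.  1.4] tool x ang -0.5 open 0.011
r 121.59790294244387 ang 17.76441764766774
0 [ 0.  0. -0.]
5 [-3.4  3.7 -9.4]
10 [ -6.6   8.2 -18.4]
15 [ -9.7  13.5 -27.1]
20 [-12.7  19.6 -35.2]
25 [-15.4  26.4 -42.9]
30 [-17.9  33.9 -49.9]
35 [-20.2  42.1 -56.3]
40 [-22.2  50.8 -62.1]
45 [-24.  60. -67.]
50 [-25.5  69.6 -71.3]
55 [-26.7  79.6 -74.7]
60 [-27.6  89.8 -77.2]
65 [-28.2 100.3 -79. ]
70 [-28.5 110.8 -79.8]
75 [-28.5 121.4 -79.8]
25.267862677574158
```

View pics/s2.png

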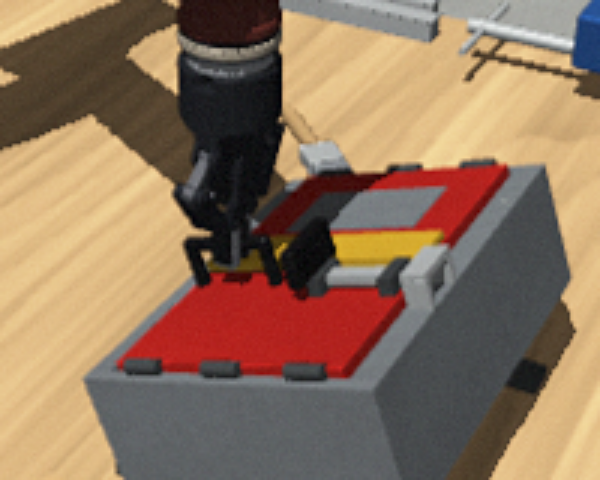

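The bolt is drawn and the fingers hold the pull bar between its posts, around (235,245). Lifting the leaf along its arc.

>>> step_arm(commands=[[0,[-3,4,-9],0],[0,[-7,8,-18],0],[0,[-10,13,-27],0],[0,[-13,20,-35],0],[0,[-15,26,-43],0],[0,[-18,34,-50],0],[0,[-20,42,-56],0],[0,[-22,51,-62],0],[0,[-24,60,-67],0],[0,[-26,70,-71],0],[0,[-27,80,-75],0],[0,[-28,90,-77],0]])

```text
t: 5.82
tool_pos: [0.5039, -0.154, 0.4149]
tool_rot: [-3.135, 0.012, 0.002]
contact_force: [-6.1, 10.0, 8.8]
opening: 0.0107
grip_force: 25.8
```

Run:
```python
from a import *
where(158)
print(monitor.get_obs()["grip_force"])
b=inv(monitor.get_obs()["tool_pos"]+[0,0,-.158]); print("angle",np.degrees(np.arctan2(b[2]-12,b[1]+155))-17.6)
```

```text
t 5.83 deck tip [ -54.  -128.2  133.4] F [-6.1 10.   8.8] tool x ang -0.4 open 0.0107
25.846072733402252
angle 60.392367548720536
```

>>> step_arm(commands=[[0,[-1,10,-2],0],[0,[-1,20,-3],0],[0,[-1,20,-3],0],[30,[-1,20,-3],0],[30,[-1,20,-3],0],[30,[-1,20,-30],0],[30,[-1,20,-60],0],[10,[-1,20,-100],0],[0,[-1,20,-130],0],[0,[20,0,-135],0],[0,[20,0,-135],0]])

```text
t: 7.2
tool_pos: [0.525, -0.1553, 0.5473]
tool_rot: [3.141, -0.012, 0.002]
contact_force: [-0.6, -0.6, -0.6]
opening: 0.0001
grip_force: 0.0
```

Run:
```python
from a import *
where(173)
im=eyes.get_image("scene"); cv2.imwrite("pics/s3.png",cv2.resize(im[60:280,200:460,::-1],None,fx=2.5,fy=2.5))
for t in((-30,-45,200),(-30,-45,140),(-30,-110,140),(-30,-190,132)): print(t,shift(D(*t),173))
```

```text
t 7.2 deck tip [   6.3 -130.4  236.4] F [-0.6 -0.6 -0.6] tool x ang -0.4 open 0.0001
(-30, -45, 200) [-21.1 -85.8  45.8]
(-30, -45, 140) [ -0.5 -85.8 102.2]
(-30, -110, 140) [ -0.5 -20.8 102.2]
(-30, -190, 132) [  2.3  59.2 109.7]
```

View pics/s3.png

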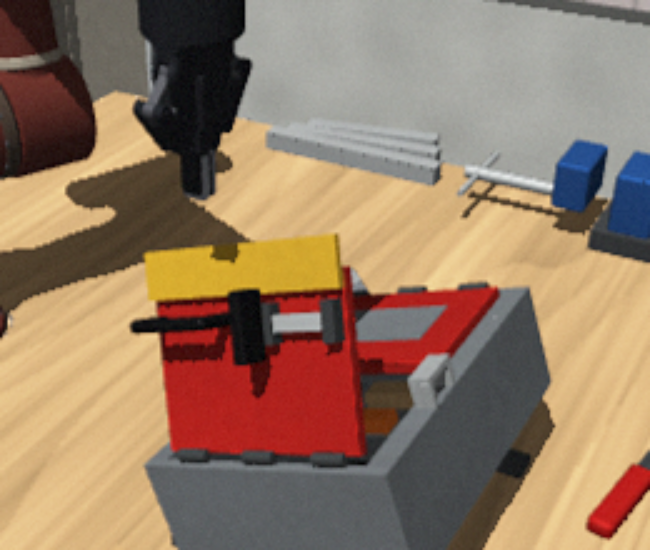

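>>> step_arm(commands=[[0,[-20,-45,0],0],[0,[-20,-86,30],0],[0,[-10,-86,75],0],[0,[0,-86,102],0],[0,[0,-70,102],0],[0,[0,-56,102],0],[0,[0,-42,102],0],[0,[0,-28,102],0],[0,[0,-14,102],0],[0,[0,0,102],0],[0,[0,12,103],0],[0,[1,24,105],0]])

```text
t: 8.75
tool_pos: [0.5251, -0.1809, 0.442]
tool_rot: [3.141, -0.015, 0.0]
contact_force: [-0.8, 1.5, 3.6]
opening: 0.0004
grip_force: 0.0
```

Run:
```python
from a import *
where(173)
for t in((-30,-160,138),(-30,-200,130)): print(t,shift(D(*t),173))
```

```text
t 8.75 deck tip [ -29.6 -156.   137.5] F [-0.8  1.5  3.6] tool x ang -0.5 open 0.0004
(-30, -160, 138) [-0.5  4.  -0.4]
(-30, -200, 130) [ 2.3 44.   7.2]
```

>>> step_arm(commands=[[0,[0,11,1],0],[0,[1,22,3],0],[0,[2,33,5],0],[0,[2,43,7],0],[0,[2,43,7],0],[0,[2,20,0],0],[0,[2,-20,-20],0],[0,[2,-60,-30],0]])

```text
t: 9.75
tool_pos: [0.5276, -0.1178, 0.4739]
tool_rot: [3.14, -0.014, 0.004]
contact_force: [0.9, -0.8, 0.9]
opening: -0.0003
grip_force: 0.0
```

Run:
```python
from a import *
where(173)
im=eyes.get_image("scene"); t=eyes.get_image("top")
a=cv2.resize(im[100:280,200:460,::-1],None,fx=2,fy=2); b=cv2.resize(t[100:240,240:440,::-1],None,fx=2,fy=2)
c=np.zeros((a.shape[0]+b.shape[0],520,3),np.uint8); c[:360]=a; c[360:,:400]=b; cv2.imwrite("pics/s4.png",c[:600]); print(c.shape)
```

```text
t 9.75 deck tip [-16.4 -93.1 166.6] F [ 0.9 -0.8  0.9] tool x ang -0.5 open -0.0003
(640, 520, 3)
```

View pics/s4.png

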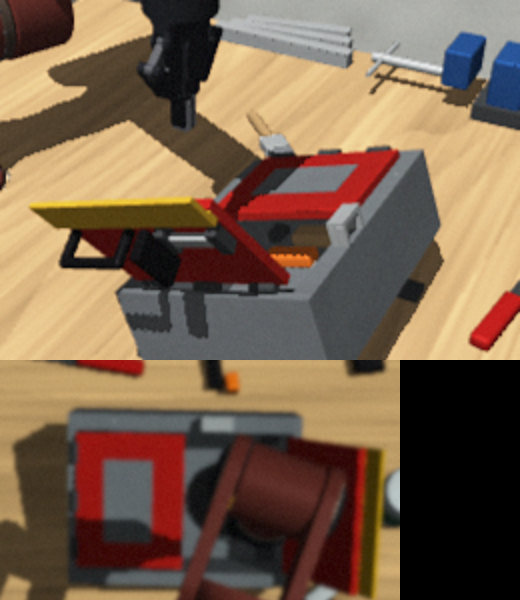

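The main leaf rests open at about 115–120°, the plain leaf is still down, and its bare edge is exposed.

Run:
```python
from a import *
print(monitor.get_obs()["q"].round(2))
for t in((0,-35,60),(0,-35,-20),(0,-12,-20)): print(t,shift(D(*t),173))
```

```text
[-0.35 -0.18  1.72  0.    1.6   1.22]
(0, -35, 60) [ 51.2 -56.1  95.6]
(0, -35, -20) [ 78.2 -56.1 170.9]
(0, -12, -20) [ 78.2 -79.1 170.9]
```

>>> step_arm(commands=[[0,[10,-10,10],-10],[0,[20,-25,20],-20],[0,[30,-40,30],-30],[0,[40,-56,40],-40],[0,[50,-56,50],-50],[0,[51,-56,60],-60],[0,[51,-56,70],-70],[0,[51,-56,85],-80],[0,[51,-56,96],-90],[0,[60,-56,121],-90],[0,[70,-56,147],-90],[0,[78,-56,171],-90]])

```text
t: 11.35
tool_pos: [0.6064, -0.0642, 0.3001]
tool_rot: [2.23, 2.211, -0.0]
contact_force: [-0.5, -0.7, -0.2]
opening: -0.0003
grip_force: 0.0
```

Run:
```python
from a import *
where(173)
for t in((0,-35,-20),(0,-12,-20)): print(t,shift(D(*t),173))
```

```text
t 11.35 deck tip [ -2.5 -38.8 -23.4] F [-0.5 -0.7 -0.2] tool x ang 89.5 open -0.0003
(0, -35, -20) [ 3.8  1.2 -4.1]
(0, -12, -20) [26.8  1.1 -4.1]
```

>>> step_arm(commands=[[0,[14,0,0],0],[0,[24,0,0],0],[0,[28,0,0],0],[0,[31,0,0],0],[0,[31,0,0],0]])

```text
t: 11.98
tool_pos: [0.6066, -0.0361, 0.3024]
tool_rot: [2.227, 2.204, -0.008]
contact_force: [-0.4, -14.6, -2.5]
opening: 0.0001
grip_force: 0.0
```

```bash
python3 -c "
from a import *
where(173)"
```

```text
t 11.97 deck tip [ -1.4 -12.2 -21.4] F [ -0.4 -14.6  -2.5] tool x ang 89.4 open 0.0001
```

>>> step_arm(commands=[[0,[3,0,0],0],[0,[3,-1,-4],0],[0,[3,-3,-8],0],[0,[4,-4,-12],0],[0,[4,-5,-15],0],[0,[4,-7,-19],0]])

```text
t: 12.72
tool_pos: [0.5996, -0.0341, 0.3215]
tool_rot: [2.227, 2.199, -0.013]
contact_force: [0.3, -22.3, -2.5]
opening: 0.0
grip_force: 2.1
```

Run:
```python
from a import *
where(173)
im=eyes.get_image("scene"); cv2.imwrite("pics/s5.png",cv2.resize(im[130:260,230:430,::-1],None,fx=3,fy=3))
```

```text
t 12.72 deck tip [ -1.4 -11.   -1.1] F [  0.3 -22.3  -2.5] tool x ang 89.3 open 0.0
```

View pics/s5.png

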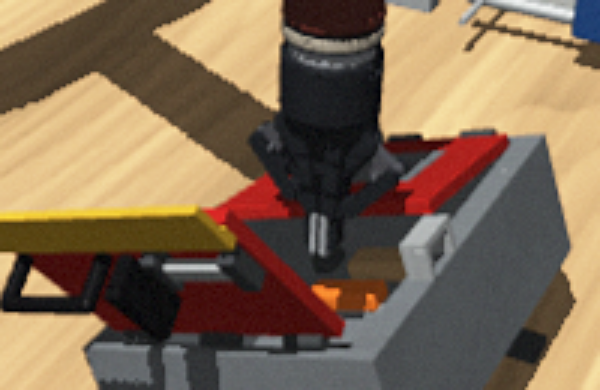

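The picture shows the plain leaf has come up with the fingers, with a dark gap under its edge around (430,200). Continuing along its arc.

>>> step_arm(commands=[[0,[2,-4,-10],0],[0,[4,-7,-19],0],[0,[8,-10,-29],0],[0,[12,-14,-38],0],[0,[17,-17,-47],0],[0,[22,-20,-55],0]])

```text
t: 13.52
tool_pos: [0.5792, -0.0142, 0.3796]
tool_rot: [2.223, 2.194, -0.028]
contact_force: [-12.5, -36.7, 10.4]
opening: -0.0001
grip_force: 18.7
```

Run:
```python
from a import *
where(173)
im=eyes.get_image("scene"); cv2.imwrite("pics/s6.png",cv2.resize(im[110:260,230:430,::-1],None,fx=3,fy=3))
```

```text
t 13.53 deck tip [-1.2  6.7 60.7] F [-12.5 -36.7  10.4] tool x ang 89.2 open -0.0001
```

View pics/s6.png

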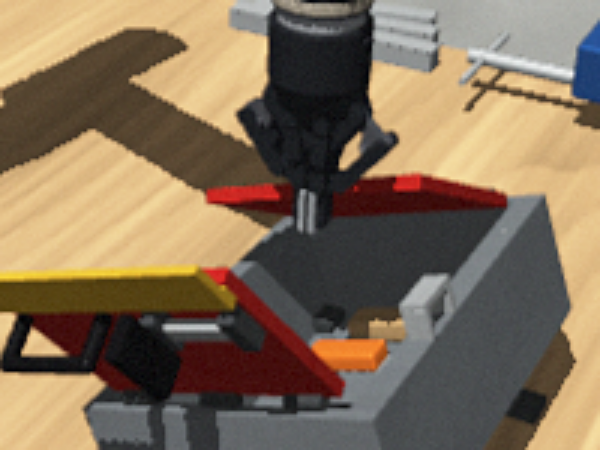

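>>> step_arm(commands=[[0,[4,-4,-11],0],[0,[12,-7,-21],0],[0,[20,-11,-30],0],[0,[30,-14,-39],0],[0,[40,-17,-47],0],[0,[51,-20,-54],0],[0,[63,-22,-60],0],[0,[75,-24,-65],0]])

```text
t: 14.58
tool_pos: [0.5566, 0.0675, 0.444]
tool_rot: [2.227, 2.205, 0.005]
contact_force: [2.9, -4.4, 2.1]
opening: 0.0
grip_force: 2.2
```

Run:
```python
from a import *
where(173)
```

```text
t 14.57 deck tip [1.000e-01 9.210e+01 1.287e+02] F [ 2.9 -4.4  2.1] tool x ang 89.4 open 0.0
```

>>> step_arm(commands=[[0,[12,0,0],0],[0,[24,0,0],0],[0,[36,0,0],0],[0,[48,0,0],0],[0,[60,0,1],0],[0,[72,1,2],0],[0,[84,1,4],0],[0,[94,2,6],0],[0,[102,2,7],0],[0,[102,2,7],0],[0,[75,2,0],0],[0,[35,2,-40],0]])

```text
t: 16.08
tool_pos: [0.5581, 0.1033, 0.4755]
tool_rot: [-2.223, -2.209, 0.009]
contact_force: [-0.1, -0.7, 0.9]
opening: 0.0002
grip_force: 0.0
```

>>> step_arm(commands=[[0,[-20,0,-40],0],[0,[-60,0,-80],0],[0,[-60,-40,-80],0],[0,[-60,-80,-80],0],[0,[-60,-120,-80],0],[0,[-60,-120,-80],0]])

```text
t: 16.82
tool_pos: [0.4365, 0.0444, 0.5599]
tool_rot: [-2.23, -2.212, -0.003]
contact_force: [0.7, 0.1, 1.1]
opening: -0.0001
grip_force: 0.0
```

Run:
```python
from a import *
where(173)
im=eyes.get_image("scene"); t=eyes.get_image("top")
a=cv2.resize(im[100:280,200:460,::-1],None,fx=1.7,fy=1.7); b=cv2.resize(t[100:240,220:460,::-1],None,fx=2,fy=2)
c=np.zeros((600,520,3),np.uint8); c[:a.shape[0],:a.shape[1]]=a; c[306:586,:480]=b; cv2.imwrite("pics/s7.png",c)
```

```text
t 16.82 deck tip [-74.  69. 279.] F [0.7 0.1 1.1] tool x ang 89.5 open -0.0001
```

View pics/s7.png

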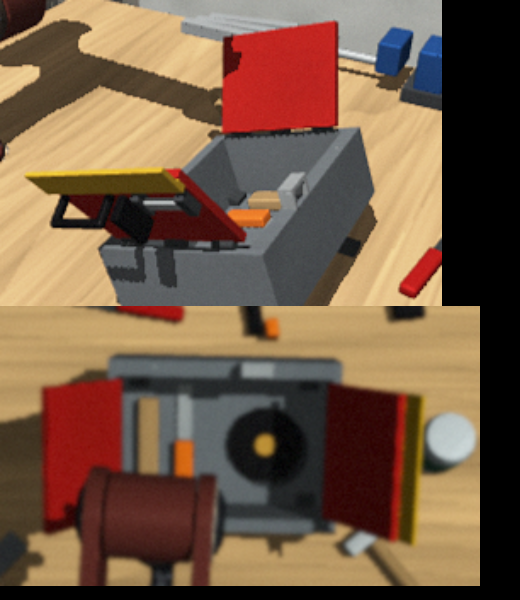

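The top view shows both leaves leaning outwards: plain leaf top edge at column ≈241, main leaf edge at ≈431. I'll check the angles numerically, then hand in.

Run:
```python
from a import *
d=np.load("top.npz");K,E=d["K"],d["E"]
# angle from the free outer edge's column in the top view, at mid-length
th=np.radians(np.arange(90,136,5))
for nm,s,r,z0,col in(("plain",1,155,0,241),("main",-1,177,6,431.5)):
    u=[]
    for t in th:
        X=D(0,s*(155-r*np.cos(t)+z0*np.sin(t)),12+r*np.sin(t)+z0*np.cos(t)); Y=K@(E[:3,:3].T@(X-E[:3,3])); u.append(Y[0]/Y[2])
    o=np.argsort(u); print(nm,np.interp(col,np.array(u)[o],np.degrees(th)[o]).round(1))
```

```text
plain 121.3
main 124.0
```

Both angles are well above 97° and the arm is clear of everything.

```bash
python3 -c "
from station import finish_job
print(finish_job())"
```

```text
the job is handed in; nothing more can be done
None
```

Job handed in at about 17 s: the bolt is drawn, both leaves rest open at about 120° (main 124°, plain 121°, estimated from the top view), the arm is clear, and the hammer, brush and tin were not touched; the judge returned no verdict.

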